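# Vent a filter holder and back off its locking collar

### The job

Get the filter holder ready for opening, using just a fingertip: nothing is to be lifted or carried. First press the steel vent plunger in the middle of the holder fully down for a moment, before the collar is turned; then push the ribbed rim of the locking collar round anticlockwise (seen from above), until the index bar on its top reaches the fixed pointer for the second time, and leave it there, lined up. Do not run well past the pointer that second time, and leave the things standing round the holder where they are.

Things in the scene. Friction and masses are not known exactly. Their poses are not given: they have to be found in the camera images.
- holder: Low round filter holder, screwed to the table. Origin: centre of its underside, on the vertical axis of collar and plunger. Flange 144 mm in diameter, 10 mm thick; a steel arrow (top at 15 mm) lies on it in the holder's -x direction, a hose barb (12 mm high, out to 97 mm from the axis) in +x; four screw heads on it reach up to 14 mm.
- pointer (a point): The fixed arrow pointer on the flange, 63 mm from the axis; its top, 15 mm above the table.
- collar (a joint): Angle (rad) of the black locking collar about the holder's vertical axis: 0 = tight, index bar in line with the pointer; grows anticlockwise seen from above and keeps counting (6.28 = first return to the pointer, 12.57 = second; stop at 18.85). Starts between 2.0 and 5.0. Friction of 0.12 N m (about 2.5 N at the rim) holds it where it is left; it does not rise.
- index (a point): Middle of the steel index bar (19 x 8 mm) on the collar, 38.5 mm from the axis, 55 mm above the table; it turns with the collar. Collar: 92 mm diameter drum, its rim 24 to 52 mm above the table, with 8 upright round ribs 45 degrees apart, 10 mm wide, sticking out 6 mm (104 mm over the ribs), one of them under the index. A fingertip in a flute, moved on a circle round the axis, takes it along.
- vent (a joint): Travel (m) of the spring-loaded steel vent plunger, 24 mm diameter, on the holder's axis: 0 = up, 0.005 = fully down, about 6 N; it springs back up.
- vent_top (a point): Centre of the plunger's top, 68 mm above the table when up; neck below it, 52 mm in diameter, reaches 58 mm.
- petri: Bystander: round dish, 64 mm diameter, 16 mm high; origin at the centre of its underside.
- vial_1: Bystander: upright capped vial, 23 mm diameter, 54 mm high; origin at the centre of its underside.
- vial_2: Bystander: a second upright capped vial, 23 mm diameter, 54 mm high; origin at the centre of its underside.
- cap: Bystander: loose blue screw cap, 23 mm diameter, 12 mm high; origin at the centre of its underside.
- case: Bystander: blue case, 74 x 66 x 30 mm; origin at the centre of its underside.
Not all that is in view belongs to the job. What is shaped like the holder but blue is not meant.

How it is judged:
By the outcome, as a careful person would: the job done as asked, in the order asked, and still so for the second after the job is handed in, with the robot touching nothing.
It also fails if it takes over 72 s, if anything falls off the work surface, if the arm or the gripper's body presses on something with over 40 N, if the wrist force passes 120 N, or if a joint passes its speed limit or range.

### The arm

A 7-joint arm with a two-finger parallel gripper is mounted at the origin on the work surface; the furniture and walls round the work are solid. World frame = base frame: x ahead of the robot, y to its left, z up, the work surface at z = 0. Lengths are in m, angles in rad, forces in N, time in s.
With the tool pointing down it reaches from about 0.425 to 0.95 m from the base axis. Payload 16.7 kg.
Tool frame: the origin (TCP) lies midway between the tips of the shut fingers; the grasp point (between the pads) lies 19 mm behind it (env.grip_depth is the distance from the TCP to the grasp point, in m); z points along the fingers, y is the line along which they close (so a half turn about z gives the same grasp; the last joint's range is limited). The gripper opens to 94 mm and grips with 3 to 60 N. Pads are 16 mm wide; open, the fingers measure 119 mm over their backs; the gripper's body (75 mm by 177 mm) begins 78 mm behind the grasp point.
Start: joints at [-1.45, 0.426, 0.074, 1.606, -0.034, 1.111, -0.067], TCP at [0.181, 0.65, 0.205] pointing down, gripper open.
Joint ranges: [-2.85, 2.85], [-0.5, 2.14], [-1.23, 1.37], [0.21, 2.46], [-1.02, 4.16], [0.16, 2.05], [-2.73, 2.73]. Speed limits (rad/s): [1.89, 1.89, 2.39, 2.39, 3.01, 3.01, 3.01].

### API

Orientations are given as a rotation vector (axis times angle).
In Python, from plant import env gives the robot as it stands.
- The arm moves only by the tool servo_tool, never from a script. Its argument "rows" is a list of rows, each a list of 6 numbers: the shift along the tool's x, y, z in units of 30 mm (1.0 is 30 mm), then the turn, a rotation vector about the tool's x, y, z in units of 6 degrees (1.0 is 6 degrees). A call has 1 to 20 rows; each row shifts and turns the commanded pose from where the row before left it, along the tool's axes as they then stand; what a row does not reach is not made up. A row lasts 1/12 s, in which the tool goes at most 41.7 mm and 7.16 degrees, less where a joint would pass 70% of its speed; a pose out of reach is approached as far as the arm can. A call is refused whole if a number of a shift passes 1 or a number of a turn 1, either way. A call with a gripper value outside its range is refused whole. "gripper" is the opening, from 0 (shut) to 1 (fully open), set as the call begins (left out, the last holds). The fingers move at their own pace and stop on an object; "squeeze" is the grip in N (left out, the last holds). Time passes only in rows, so rows that do not move let the fingers close. It gives the time, the measured TCP pose, the force, the opening and the grip force at its end, in the units of the state.
- env.sense(): the state, without advancing time (a new reading comes with each control period).
- env.snapshot(name): name is "scene" or "top" or "wrist"; returns a dict with "pixels" (480x640x3 uint8, red, green, blue), "fx", "fy", "cx", "cy" (pixels), "R" (3x3) and "t" (3): a world point X has camera coordinates R X + t. Camera axes: x right, y down, z forward; pixel columns grow to the right and rows downward; lengths in m; the calibration is good to about 2 mm. A picture is of the moment at which its call begins. There is no depth.
- env.hand_in(): hands the job in; it is judged then, once.
The state is a dict: "time": time; "q": joint angles; "qd": joint speeds; "joint_efforts": joint torques, N m; "tcp_pos": TCP position; "ee_rot": TCP orientation; "wrist_force": force on the tool from outside, world axes, zero at the start; "wrist_torque": the same for the moment, N m; "gripper_width": finger opening in m; "finger_force": force on a finger pad.
Only numpy, scipy, OpenCV 4.12 (cv2) and the standard library are available. Lean on these libraries where they do the work, as an engineer would, in place of code of your own. Each camera call takes 0.05 s, during which the arm holds its last target. There are 200 camera calls.

## Working session

There is one attempt and no reset: what is moved stays moved. The work goes in short steps, Python scripts to look and compute and a tool call to move; the robot and the scene stay as the last step left them, time stands still between calls to the robot, and variables do not carry over. Pictures are saved under pics/ and viewed, at most 12 in all, crops included, and the job is handed in when it is done.

Besides the shell and the picture viewer there is one more tool, called after "Emit:" as name(argument=value, ...) on one line, values as JSON. servo_tool: Moves the arm, as the interface text tells. Its arguments: {"type":"object","properties":{"rows":{"type":"array"},"gripper":{"type":"number"},"squeeze":{"type":"number"}},"required":["rows"]}

```bash
mkdir -p pics; cat > h.py <<'E'
import numpy as np,cv2
from plant import env
def snap(n,f=None):
    s=env.snapshot(n)
    if f: cv2.imwrite('pics/'+f,s['pixels'][:,:,::-1])
    return s
def ray(s,u,v,z):
    R=np.array(s['R']);t=np.array(s['t']);c=-R.T@t
    d=R.T@np.array([(u-s['cx'])/s['fx'],(v-s['cy'])/s['fy'],1]);return c+d*(z-c[2])/d[2]
def proj(s,X):
    p=np.array(s['R'])@np.array(X)+np.array(s['t']);return s['fx']*p[0]/p[2]+s['cx'],s['fy']*p[1]/p[2]+s['cy']
E
python3 - <<'E'
from h import *
s=snap('top','top1.png');snap('scene','scene1.png')
st=env.sense();print(st['time'],st['tcp_pos'],st['ee_rot'],st['gripper_width'],s['fx'],s['R'],s['t'])
E
```

```text
0.1 [0.18047807 0.65000057 0.20482884] [-4.24123558e-01 -3.11273917e+00  1.85904872e-03] 0.09382635129899404 569.1852265782005 [[ 0.02185994 -0.99975493 -0.00349562]
 [-0.99035178 -0.0211755  -0.13694872]
 [ 0.13684114  0.00645559 -0.99057197]] [-0.01652013  0.50909984  1.20871541]
```

View pics/top1.png

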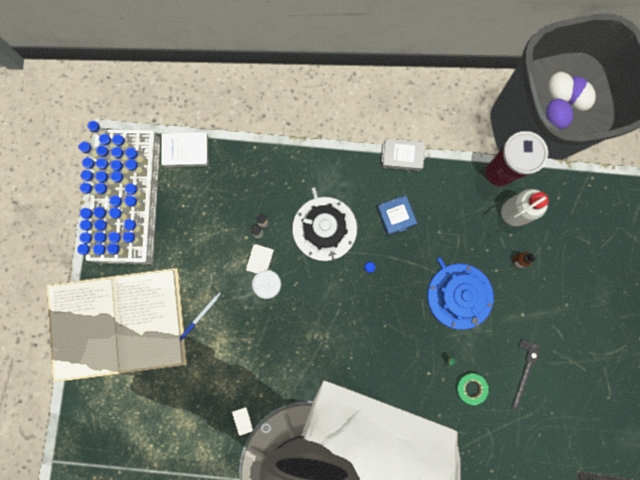

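View pics/scene1.png

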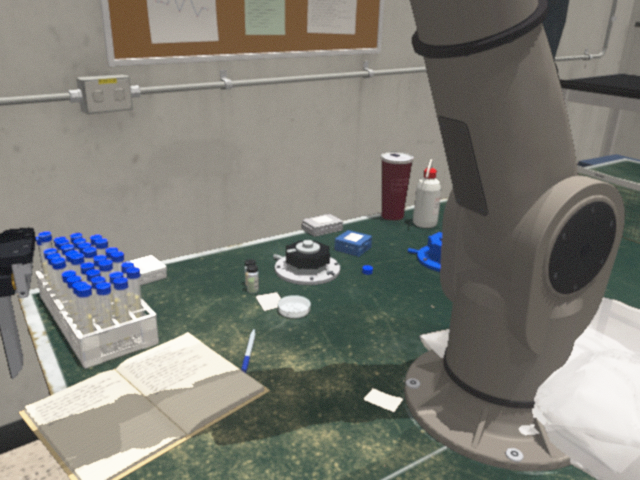

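The top view shows two candidates: the white and black holder at (325,228), and a blue lookalike at (461,296), which is rejected. The dark pointer is near (332,255) and the barb near (314,190). The vials are at (262,218) and (255,230), the petri dish at (266,284), the cap at (370,267) and the case at (397,215). The scene view confirms this, with the holder at (308,258). Next is a close crop to check the choice.

```bash
python3 - <<'E'
from h import *
s=snap('top');p=s['pixels'][:,:,::-1]
c=cv2.resize(p[180:300,240:420],None,fx=4.4,fy=4.4,interpolation=cv2.INTER_CUBIC);cv2.imwrite('pics/c1.png',c)
g=p.astype(int);m=((g.min(2)>150)).astype(np.uint8);m[:,:285]=0;m[:,365:]=0;m[:185]=0;m[270:]=0
cs=max(cv2.findContours(m,0,2)[0],key=cv2.contourArea);h=cv2.convexHull(cs)
print(cv2.fitEllipse(h),cv2.minEnclosingCircle(h))
e=cv2.fitEllipse(h)[0]
print('flange',ray(s,*e,.01))
for n,u,v,z in [('vent',324.5,225,.068),('pointer',332,254,.015),('barb',314,190,.01),('v1',262,218,.054),('v2',255,230,.054),('petri',266,284,.016),('cap',370,267,.012),('case',397,215,.03)]: print(n,ray(s,u,v,z))
E
```

```text
((323.6044921875, 225.8798828125), (62.479469299316406, 72.13006591796875), 164.71429443359375) ((323.7053527832031, 223.20225524902344), 37.09745788574219)
flange [ 0.52774352 -0.0225789   0.01      ]
vent [ 0.52097673 -0.02403103  0.068     ]
pointer [ 0.46460305 -0.04233512  0.015     ]
barb [0.60898599 0.00068223 0.01      ]
v1 [0.53550628 0.11108718 0.054     ]
v2 [0.50902084 0.12525197 0.054     ]
petri [0.39536485 0.10112367 0.016     ]
cap [ 0.43790523 -0.12674267  0.012     ]
case [ 0.55241086 -0.18353231  0.03      ]
```

View pics/c1.png

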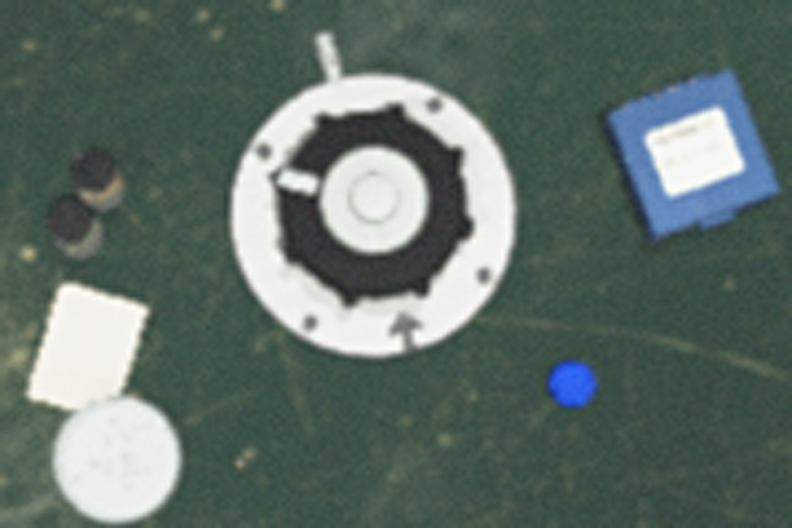

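The crop confirms the white flange with the black ribbed collar. The plunger is at crop (375,197), which is px (325.2,224.8). The index is at (297,181), px (307.5,221.1), the pointer at (405,325) and the flange centre at (373,214). Now I move above it with the gripper shut.

Emit:
servo_tool(rows=[[-0.85,-0.93,0,0,0,0],[-0.85,-0.93,0,0,0,0],[-0.85,-0.93,0,0,0,0],[-0.85,-0.93,0,0,0,0],[-0.85,-0.93,0,0,0,0],[-0.85,-0.93,0,0,0,0],[-0.85,-0.93,0,0,0,0],[-0.85,-0.93,0,0,0,0],[-0.85,-0.93,0,0,0,0],[-0.85,-0.93,0,0,0,0],[-0.85,-0.93,0,0,0,0],[-0.85,-0.93,0,0,0,0],[-0.85,-0.93,0,0,0,0],[-0.85,-0.93,0,0,0,0],[-0.85,-0.93,0,0,0,0],[-0.85,-0.93,0,0,0,0],[-0.85,-0.93,0,0,0,0],[-0.85,-0.93,0,0,0,0],[-0.8,-0.8,0,0,0,0],[0,0,0,0,0,0]], gripper=0)

```text
time: 1.82
tcp_pos: [0.5072, 0.0083, 0.2058]
ee_rot: [0.434, 3.11, -0.002]
wrist_force: [-1.1, 0.3, -0.8]
gripper_width: 0.0003
finger_force: 0.0
```

```bash
python3 - <<'E'
from h import *
w=snap('wrist','w1.png');s=env.sense()
print(s['q'],s['tcp_pos'],s['ee_rot'],s['gripper_width'],s['time'])
c=-np.array(w['R']).T@np.array(w['t']);print('cam',c,w['R'],proj(w,[.522,-.025,.068]))
t=snap('top')
for n,u,v,z in [('vent',325.2,224.8,.068),('flange',324.8,228.6,.01),('ptr',332,253.9,.015),('index',307.5,221.1,.055)]: print(n,ray(t,u,v,z))
E
```

```text
[-0.64187485  0.15612085  0.55206622  2.00370954 -0.09530923  1.00661704
  1.25073264] [0.50601793 0.01096866 0.20542839] [ 4.31917426e-01  3.11139909e+00 -1.69357353e-03] 0.0002525918348697832 1.8667
cam [0.44299332 0.02737508 0.3848419 ] [[ 0.27424407  0.96165932 -0.00124187]
 [ 0.93573466 -0.26655265  0.23097693]
 [ 0.22179009 -0.06450612 -0.97295844]] (np.float64(286.4632329126729), np.float64(255.26316273087787))
vent [ 0.52143934 -0.02551334  0.068     ]
flange [ 0.52166484 -0.02536828  0.01      ]
ptr [ 0.46482482 -0.04233113  0.015     ]
index [0.5306669  0.01265815 0.055     ]
```

View pics/w1.png

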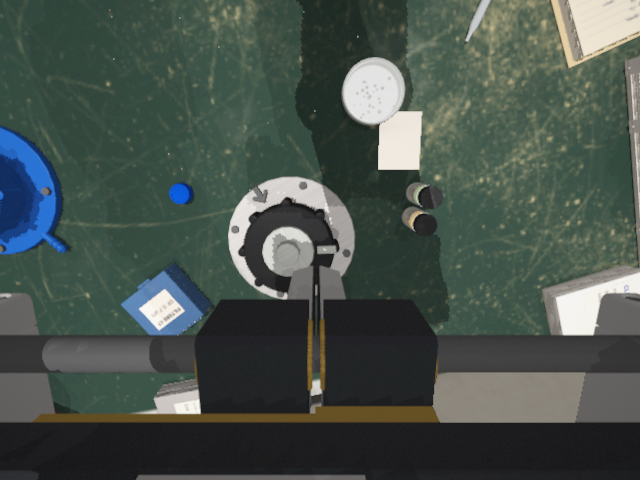

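The wrist view shows the plunger at (287,252), against a predicted (286,255), so the axis estimate (0.5215,-0.0254) holds. The index is at 76.4° and the pointer at -163.4°, which puts the collar near 4.19 rad. Now I go over the plunger.

Emit:
servo_tool(rows=[[-0.41,-0.51,0,0,0,0],[-0.41,-0.51,0,0,0,0],[0,0,0.9,0,0,0],[0,0,0.9,0,0,0],[0,0,0.9,0,0,0],[0,0,0.9,0,0,0],[0,0,0,0,0,0],[0,0,0,0,0,0]])

```text
time: 2.58
tcp_pos: [0.5197, -0.0212, 0.0971]
ee_rot: [-0.422, -3.11, 0.001]
wrist_force: [0.1, -0.3, -0.1]
gripper_width: 0.0005
finger_force: 0.0
```

```bash
python3 - <<'E'
from h import *
w=snap('wrist');s=env.sense()
p=s['tcp_pos'];print(p,s['ee_rot'],s['time'],s['q'],s['wrist_force'],proj(w,[.5215,-.0254,.068]),proj(w,p))
cv2.imwrite('pics/w2.png',cv2.resize(w['pixels'][150:400,150:480,::-1],None,fx=2,fy=2))
E
```

```text
[ 0.52073279 -0.0213614   0.09825438] [-4.23056175e-01 -3.11262106e+00  1.08769624e-04] 2.6333 [-0.51949224  0.34182637  0.5273989   2.07204183 -0.24067702  0.78626173
  1.45474829] [-0.4080854  -0.14875142  0.80836184] (np.float64(309.3802378232793), np.float64(271.1844423148987)) (np.float64(314.9649264529614), np.float64(285.31745348796545))
```

View pics/w2.png

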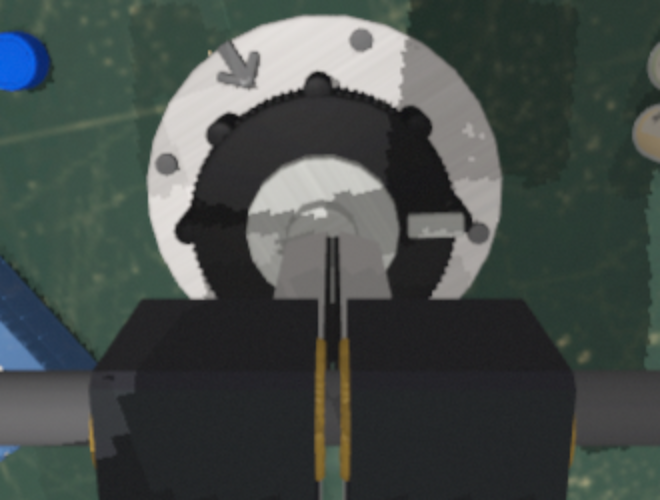

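The plunger centre is at crop (322,234), and the fingertip sits just in front of it and is aligned to within a few mm. Now I press it.

Emit:
servo_tool(rows=[[-0.06,-0.12,0.4,0,0,0],[0,0,0.4,0,0,0],[0,0,0.2,0,0,0],[0,0,0.07,0,0,0],[0,0,0.07,0,0,0],[0,0,0.05,0,0,0],[0,0,0,0,0,0],[0,0,0,0,0,0],[0,0,0,0,0,0]])

```text
time: 3.38
tcp_pos: [0.5218, -0.0258, 0.0629]
ee_rot: [0.424, 3.112, 0.001]
wrist_force: [-6.1, 0.6, 21.4]
gripper_width: 0.0003
finger_force: 10.9
```

The plunger is on its end stop: 21 N at z=0.063. I hold briefly, lift, and turn the tool for the first stroke.

Emit:
servo_tool(rows=[[0,0,0,0,0,0],[0,0,0,0,0,0],[0,0,-0.3,0,0,0],[0,0,-0.7,0,0,0],[0,0,-0.5,0,0,1],[0,0,0,0,0,1],[0,0,0,0,0,1],[0,0,0,0,0,1],[0,0,0,0,0,1],[0,0,0,0,0,1],[0,0,0,0,0,1],[0,0,0,0,0,1],[0,0,0,0,0,1],[0,0,0,0,0,1],[0,0,0,0,0,1],[0,0,0,0,0,1],[0,0,0,0,0,1],[0,0,0,0,0,1],[0,0,0,0,0,1],[0,0,0,0,0,1]])

```text
time: 5.05
tcp_pos: [0.5214, -0.0257, 0.107]
ee_rot: [-2.601, -1.761, -0.0]
wrist_force: [-0.2, -0.6, 0.5]
gripper_width: 0.0006
finger_force: 0.0
```

Emit:
servo_tool(rows=[[0,0,0,0,0,1],[0,0,0,0,0,1],[0,0,0,0,0,1],[0,0,0,0,0,1],[0,0,0,0,0,1],[0,0,0,0,0,1],[0,0,0,0,0,1],[0,0,0,0,0,1],[0,0,0,0,0,1],[0,0,0,0,0,1],[0,0,0,0,0,1],[0,0,0,0,0,1],[0,0,0,0,0,1],[0,0,0,0,0,1],[0,0,0,0,0,1],[0,0,0,0,0,1],[0,0,0,0,0,1],[0,0,0,0,0,0.4],[0,0,0,0,0,0]])

```text
time: 6.63
tcp_pos: [0.5213, -0.0257, 0.1068]
ee_rot: [2.987, -0.972, -0.001]
wrist_force: [-0.4, 0.4, 0.4]
gripper_width: 0.0005
finger_force: 0.0
```

```bash
cat >> h.py <<'E'
from scipy.spatial.transform import Rotation as Ro
A=np.array([.5217,-.0256])
def info(tgt=None):
    s=env.sense();R=Ro.from_rotvec(s['ee_rot']).as_matrix();p=np.array(s['tcp_pos']);d=p[:2]-A
    print('t%.2f'%s['time'],p.round(4),'yaz %.1f'%np.degrees(np.arctan2(R[1,1],R[0,1])),'zt',R[:,2].round(3),'q',np.round(s['q'],2),'F',np.round(s['wrist_force'],1),'r %.4f phi %.1f'%(np.hypot(*d),np.degrees(np.arctan2(d[1],d[0]))))
    if tgt is not None: print('units',(R.T@(np.array(tgt)-p)/.03).round(2))
def circ(r,phi,z): a=np.radians(phi);return [A[0]+r*np.cos(a),A[1]+r*np.sin(a),z]
E
python3 - <<'E'
from h import *
info(circ(.085,-126,.12))
E
```

```text
t6.63 [ 0.5213 -0.0257  0.1068] yaz -126.0 zt [-0.  0. -1.] q [-1.01  0.74  1.34  2.08 -0.85  1.05 -1.43] F [-0.4  0.4  0.4] r 0.0004 phi -159.4
units [ 0.01  2.82 -0.44]
```

Emit:
servo_tool(rows=[[0,0.85,0,0,0,0],[0,0.85,0,0,0,0],[0,0.8,0,0,0,0],[0,0,0.8,0,0,0],[0,0,0.8,0,0,0],[0,0,0.6,0,0,0],[0,0,0.28,0,0,0],[0,0,0,0,0,0],[0,-0.25,0,0,0,0],[0,-0.25,0,0,0,0],[0,0,0,0,0,0],[0,0,0,0,0,0]])

```text
time: 7.63
tcp_pos: [0.4871, -0.0738, 0.0329]
ee_rot: [-2.989, 0.966, -0.001]
wrist_force: [0.3, -0.2, -0.7]
gripper_width: 0.0009
finger_force: 0.0
```

```bash
python3 - <<'E'
from h import *
info(circ(.060,-126,.032))
E
```

```text
t7.63 [ 0.4871 -0.0738  0.0329] yaz -125.8 zt [ 0.001 -0.    -1.   ] q [-0.83  0.72  1.15  2.19 -0.93  0.86 -1.27] F [ 0.3 -0.2 -0.7] r 0.0594 phi -125.7
units [-0.01  0.02  0.03]
```

Emit:
servo_tool(rows=[[0.21,-0.011,0,0,0,-1],[0.21,-0.011,0,0,0,-1],[0.21,-0.011,0,0,0,-1],[0.21,-0.011,0,0,0,-1],[0.21,-0.011,0,0,0,-1],[0.21,-0.011,0,0,0,-1],[0.21,-0.011,0,0,0,-1],[0.21,-0.011,0,0,0,-1],[0.21,-0.011,0,0,0,-1],[0.21,-0.011,0,0,0,-1]])

```text
time: 8.47
tcp_pos: [0.546, -0.0811, 0.0327]
ee_rot: [3.07, 0.663, -0.001]
wrist_force: [-2.9, -2.3, -1.2]
gripper_width: 0.0009
finger_force: 1.5
```

```bash
python3 - <<'E'
from h import *
info(circ(.060,-66,.032))
t=snap('top','t3.png');cv2.imwrite('pics/t3c.png',cv2.resize(t['pixels'][180:280,270:390,::-1],None,fx=5,fy=5))
E
```

```text
t8.47 [ 0.546  -0.0811  0.0327] yaz -65.6 zt [-0.    -0.001 -1.   ] q [-0.63  0.63  0.87  2.06 -0.69  0.78 -0.47] F [-2.9 -2.3 -1.2] r 0.0606 phi -66.4
units [ 0.01 -0.02  0.02]
```

View pics/t3c.png

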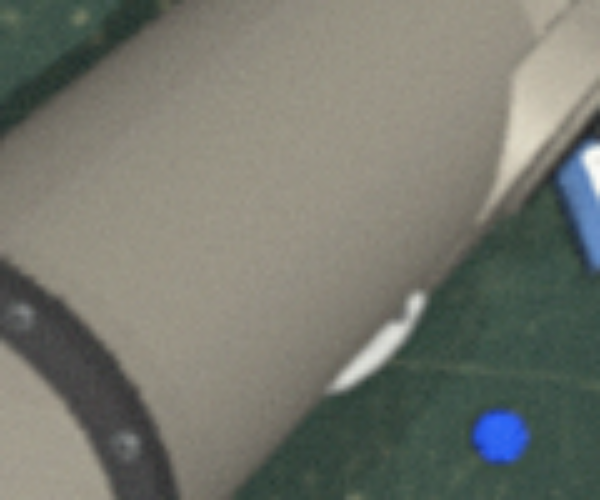

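The arm hides the holder in the top view, with only the flange edge showing near crop (380,340). The tangential force of about 3.7 N shows the collar being carried. I continue the stroke.

Emit:
servo_tool(rows=[[0.21,-0.013,0,0,0,-1],[0.21,-0.013,0,0,0,-1],[0.21,-0.011,0,0,0,-1],[0.21,-0.011,0,0,0,-1],[0.21,-0.011,0,0,0,-1],[0.21,-0.011,0,0,0,-1],[0.21,-0.011,0,0,0,-1],[0.21,-0.011,0,0,0,-1],[0.21,-0.011,0,0,0,-1],[0.21,-0.011,0,0,0,-1],[0.21,-0.011,0,0,0,-1],[0.21,-0.011,0,0,0,-1],[0.21,-0.011,0,0,0,-1],[0.21,-0.011,0,0,0,-1],[0.21,-0.011,0,0,0,-1]])

```text
time: 9.77
tcp_pos: [0.5776, -0.001, 0.0329]
ee_rot: [1.705, 2.636, 0.001]
wrist_force: [4.9, -1.1, -0.7]
gripper_width: 0.0004
finger_force: 2.1
```

```bash
python3 - <<'E'
from h import *
info(circ(.060,24,.032))
w=snap('wrist','w4.png')
E
```

```text
t9.77 [ 0.5776 -0.001   0.0329] yaz 24.2 zt [ 0.002 -0.001 -1.   ] q [-0.47  0.52  0.46  1.99 -0.35  0.71  0.63] F [ 4.9 -1.1 -0.7] r 0.0610 phi 23.7
units [ 0.01 -0.03  0.03]
```

View pics/w4.png

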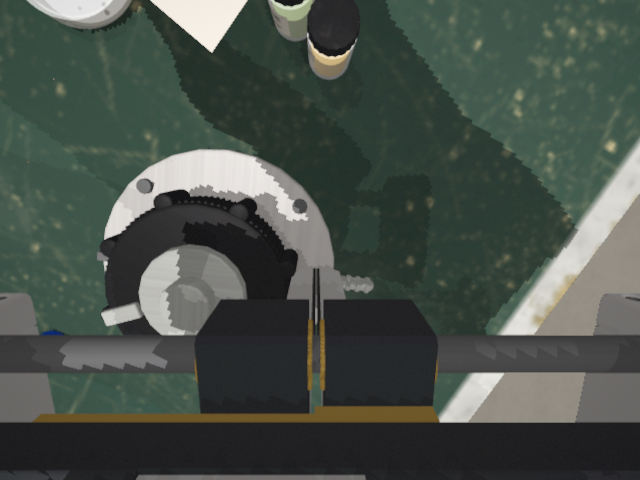

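The index bar shows at (122,315), on the side away from the finger, so the collar is turning. I measure its angle and continue.

```bash
python3 - <<'E'
from h import *
w=snap('wrist')
i=ray(w,122,315,.055);v=ray(w,188,300,.068);print(i,v,np.degrees(np.arctan2(*(i[:2]-v[:2])[::-1])),np.degrees(np.arctan2(*(i[:2]-A)[::-1])))
E
```

```text
[ 0.49265736 -0.04792869  0.055     ] [ 0.52219714 -0.01938693  0.068     ] -135.98442976453924 -142.44604304397345
```

Emit:
servo_tool(rows=[[0.21,-0.013,0,0,0,-1],[0.21,-0.013,0,0,0,-1],[0.21,-0.013,0,0,0,-1],[0.21,-0.011,0,0,0,-1],[0.21,-0.011,0,0,0,-1],[0.21,-0.011,0,0,0,-1],[0.21,-0.011,0,0,0,-1],[0.21,-0.011,0,0,0,-1],[0.21,-0.011,0,0,0,-1],[0.21,-0.011,0,0,0,-1],[0.21,-0.011,0,0,0,-1],[0.21,-0.011,0,0,0,-1],[0.21,-0.011,0,0,0,-1],[0.21,-0.011,0,0,0,-1],[0.21,-0.011,0,0,0,-1]])

```text
time: 11.12
tcp_pos: [0.4969, 0.0292, 0.0326]
ee_rot: [-0.654, 3.072, 0.0]
wrist_force: [3.6, 1.5, 1.0]
gripper_width: 0.0006
finger_force: 1.4
```

```bash
python3 - <<'E'
from h import *
info(circ(.060,114,.032))
E
```

```text
t11.12 [0.4969 0.0292 0.0326] yaz 114.0 zt [ 0.  0. -1.] q [-0.24  0.38  0.06  2.14 -0.04  0.62  1.84] F [3.6 1.5 1. ] r 0.0602 phi 114.3
units [-0.01 -0.01  0.02]
```

Index minus finger is about -163.5°, as geometry predicts. The index is now near -49° and needs about 246° more. I finish this stroke with 30° more, then retract and reset.

Emit:
servo_tool(rows=[[0.21,-0.011,0,0,0,-1],[0.21,-0.011,0,0,0,-1],[0.21,-0.011,0,0,0,-1],[0.21,-0.011,0,0,0,-1],[0.21,-0.011,0,0,0,-1],[0,0,0,0,0,0],[-0.15,0,0,0,0,0],[0,0.3,0,0,0,0],[0,0.3,0,0,0,0],[0,0,-0.7,0,0,0],[0,0,-0.9,0,0,0],[0,0,-0.9,0,0,0],[0,-0.85,0,0,0,0],[0,-0.85,0,0,0,0],[0,-0.85,0,0,0,0],[0,0,0,0,0,1],[0,0,0,0,0,1],[0,0,0,0,0,1],[0,0,0,0,0,1],[0,0,0,0,0,1]])

```text
time: 12.78
tcp_pos: [0.5218, -0.02, 0.1071]
ee_rot: [0.644, -3.074, -0.0]
wrist_force: [0.6, -0.1, 0.7]
gripper_width: 0.0005
finger_force: 0.0
```

Emit:
servo_tool(rows=[[0,0,0,0,0,1],[0,0,0,0,0,1],[0,0,0,0,0,1],[0,0,0,0,0,1],[0,0,0,0,0,1],[0,0,0,0,0,1],[0,0,0,0,0,1],[0,0,0,0,0,1],[0,0,0,0,0,1],[0,0,0,0,0,1],[0,0,0,0,0,1],[0,0,0,0,0,1],[0,0,0,0,0,1],[0,0,0,0,0,1],[0,0,0,0,0,1],[0,0,0,0,0,1],[0,0,0,0,0,1],[0,0,0,0,0,1],[0,0,0,0,0,1],[0,0,0,0,0,1]])

```text
time: 14.45
tcp_pos: [0.5218, -0.0198, 0.1072]
ee_rot: [-2.34, -2.095, 0.001]
wrist_force: [0.1, -0.4, -0.5]
gripper_width: 0.0005
finger_force: 0.0
```

Emit:
servo_tool(rows=[[0,0,0,0,0,1],[0,0,0,0,0,1],[0,0,0,0,0,1],[0,0,0,0,0,1],[0,0,0,0,0,1],[0,0,0,0,0,1],[0,0,0,0,0,1],[0,0,0,0,0,1],[0,0,0,0,0,1],[0,0,0,0,0,1],[0,0,0,0,0,1],[0,0,0,0,0,1],[0,0,0,0,0,1],[0,0,0,0,0,1],[0,0,0,0,0,1],[0,0,0,0,0,1],[0,0,0,0,0,1],[0,0,0,0,0,1],[0,0,0,0,0,1],[0,0,0,0,0,1]])

```text
time: 16.12
tcp_pos: [0.5219, -0.0197, 0.1072]
ee_rot: [-2.984, 0.979, 0.001]
wrist_force: [-0.1, 0.4, -0.3]
gripper_width: 0.0004
finger_force: 0.0
```

```bash
python3 - <<'E'
from h import *
info(circ(.075,-131.5,.032))
w=snap('wrist','w5.png');t=snap('top','t5.png')
print(proj(w,[*A,.068]))
cv2.imwrite('pics/m5.png',np.hstack([cv2.resize(t['pixels'][180:280,270:390,::-1],(480,400)),cv2.resize(w['pixels'][150:350,160:320,::-1],(320,400))]))
E
```

```text
t16.12 [ 0.5219 -0.0197  0.1072] yaz -126.3 zt [-0.     0.001 -1.   ] q [-0.88  0.48  1.02  2.08 -0.54  0.87 -1.75] F [-0.1  0.4 -0.3] r 0.0059 phi 87.6
units [-0.11  2.65  2.51]
(np.float64(323.7528009124281), np.float64(255.42717245018852))
```

View pics/m5.png

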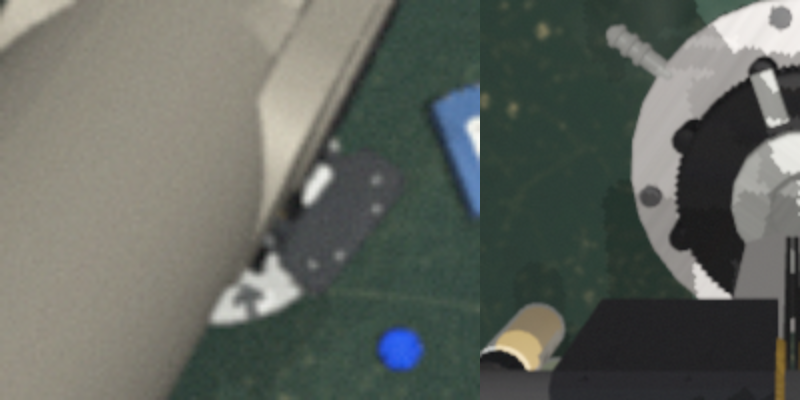

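The right half shows the index bar at wrist px (305,198), with the barb to its upper left. I convert that to an angle.

```bash
python3 - <<'E'
from h import *
w=snap('wrist')
i=ray(w,305,198.5,.055);print(i,np.degrees(np.arctan2(*(i[:2]-A)[::-1])),np.hypot(*(i[:2]-A)))
E
```

```text
[ 0.55850142 -0.03708242  0.055     ] -17.32846290589115 0.03855114081879872
```

Emit:
servo_tool(rows=[[-0.03,0.9,0,0,0,0],[-0.04,0.9,0,0,0,0],[-0.03,0.85,0,0,0,0.8],[0,0,0.8,0,0,0],[0,0,0.8,0,0,0],[0,0,0.6,0,0,0],[0,0,0.3,0,0,0],[0,0,0,0,0,0],[0,-0.25,0,0,0,0],[0,-0.25,0,0,0,0],[0,0,0,0,0,0],[0,0,0,0,0,0]])

```text
time: 17.27
tcp_pos: [0.4842, -0.0715, 0.033]
ee_rot: [-2.946, 1.09, -0.002]
wrist_force: [-0.1, -0.4, 0.3]
gripper_width: 0.0005
finger_force: 0.0
```

```bash
python3 - <<'E'
from h import *
info(circ(.060,-131,.032))
E
```

```text
t17.27 [ 0.4842 -0.0715  0.033 ] yaz -130.6 zt [ 0.001 -0.    -1.   ] q [-0.69  0.54  0.9   2.19 -0.67  0.71 -1.61] F [-0.1 -0.4  0.3] r 0.0593 phi -129.2
units [-0.06  0.02  0.03]
```

Emit:
servo_tool(rows=[[0.21,-0.011,0,0,0,-1],[0.21,-0.011,0,0,0,-1],[0.21,-0.011,0,0,0,-1],[0.21,-0.011,0,0,0,-1],[0.21,-0.011,0,0,0,-1],[0.21,-0.011,0,0,0,-1],[0.21,-0.011,0,0,0,-1],[0.21,-0.011,0,0,0,-1],[0.21,-0.011,0,0,0,-1],[0.21,-0.013,0,0,0,-1],[0.21,-0.013,0,0,0,-1],[0.21,-0.013,0,0,0,-1],[0.21,-0.011,0,0,0,-1],[0.21,-0.011,0,0,0,-1],[0.21,-0.011,0,0,0,-1],[0.21,-0.011,0,0,0,-1],[0.21,-0.011,0,0,0,-1]])

```text
time: 18.68
tcp_pos: [0.5759, -0.056, 0.0329]
ee_rot: [2.698, 1.607, 0.0]
wrist_force: [0.3, -3.2, -1.4]
gripper_width: 0.001
finger_force: 1.7
```

```bash
python3 - <<'E'
from h import *
info()
E
```

```text
t18.68 [ 0.5759 -0.056   0.0329] yaz -28.4 zt [ 0.001 -0.001 -1.   ] q [-0.32  0.51  0.4   1.98 -0.29  0.7  -0.24] F [ 0.3 -3.2 -1.4] r 0.0622 phi -29.3
```

Emit:
servo_tool(rows=[[0.21,-0.011,0,0,0,-1],[0.21,-0.011,0,0,0,-1],[0.21,-0.011,0,0,0,-1],[0.21,-0.011,0,0,0,-1],[0.21,-0.011,0,0,0,-1],[0.21,-0.011,0,0,0,-1],[0.21,-0.013,0,0,0,-1],[0.21,-0.013,0,0,0,-1],[0.21,-0.013,0,0,0,-1],[0.21,-0.011,0,0,0,-1],[0.21,-0.011,0,0,0,-1],[0.21,-0.011,0,0,0,-1],[0.21,-0.011,0,0,0,-1],[0.21,-0.011,0,0,0,-1],[0.21,-0.011,0,0,0,-1],[0.21,-0.011,0,0,0,-1],[0,0,0,0,0,0]])

```text
time: 20.1
tcp_pos: [0.546, 0.0308, 0.033]
ee_rot: [0.605, 3.081, 0.002]
wrist_force: [2.5, 4.8, -0.7]
gripper_width: 0.0002
finger_force: 2.3
```

```bash
python3 - <<'E'
from h import *
info(circ(.060,67,.032))
w=snap('wrist','w6.png')
print(proj(w,[*A,.068]),proj(w,circ(.0385,173,.055)),proj(w,circ(.063,-163.4,.015)))
cv2.imwrite('pics/w6c.png',cv2.resize(w['pixels'][120:360,60:380,::-1],None,fx=2.4,fy=2.4))
E
```

```text
t20.10 [0.546  0.0308 0.033 ] yaz 67.8 zt [ 0.002  0.001 -1.   ] q [-0.14  0.44 -0.04  2.03  0.03  0.67  0.98] F [ 2.5  4.8 -0.7] r 0.0615 phi 66.7
units [ 0.01 -0.05  0.03]
(np.float64(179.88535395461892), np.float64(307.7936463512824)) (np.float64(161.63113068978254), np.float64(222.2831456369594)) (np.float64(138.7073485695975), np.float64(189.2369475940993))
```

View pics/w6c.png

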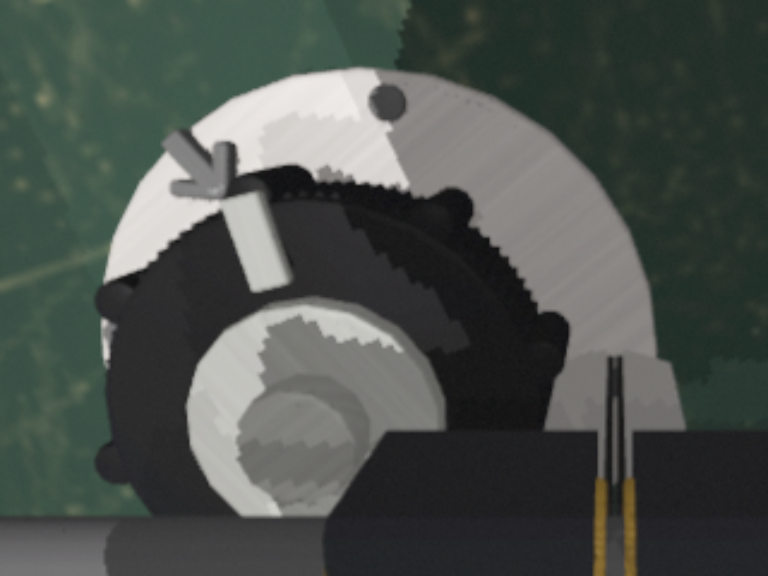

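The index bar is at crop (256,242), px (166.7,220.8). The pointer is at crop (205,170) and the plunger at (303,440). About 22° remain, so I take 16° now and look again.

Emit:
servo_tool(rows=[[0.14,-0.015,0,0,0,-0.67],[0.14,-0.015,0,0,0,-0.67],[0.14,-0.015,0,0,0,-0.67],[0.14,-0.015,0,0,0,-0.67],[0,0,0,0,0,0]])

```text
time: 20.57
tcp_pos: [0.5295, 0.0329, 0.0331]
ee_rot: [0.174, 3.135, 0.0]
wrist_force: [1.7, 2.0, 0.5]
gripper_width: 0.0006
finger_force: 1.0
```

```bash
python3 - <<'E'
from h import *
info()
w=snap('wrist','w7.png')
x=lambda X:np.array(proj(w,X)).round(1)
print(x([*A,.068]),x([*A,.058]),[(a,x(circ(.0385,a,.055))) for a in (185,190,195)],x(circ(.063,-163.4,.015)))
cv2.imwrite('pics/w7c.png',cv2.resize(w['pixels'][120:360,60:380,::-1],None,fx=2.4,fy=2.4))
E
```

```text
t20.57 [0.5295 0.0329 0.0331] yaz 83.6 zt [ 0.002  0.    -1.   ] q [-0.09  0.42 -0.11  2.06  0.08  0.66  1.21] F [1.7 2.  0.5] r 0.0590 phi 82.4
[184.9 307.3] [192.6 298.5] [(185, array([171.8, 220.5])), (190, array([165. , 222.2])), (195, array([158.4, 224.5]))] [167.2 173. ]
```

View pics/w7c.png

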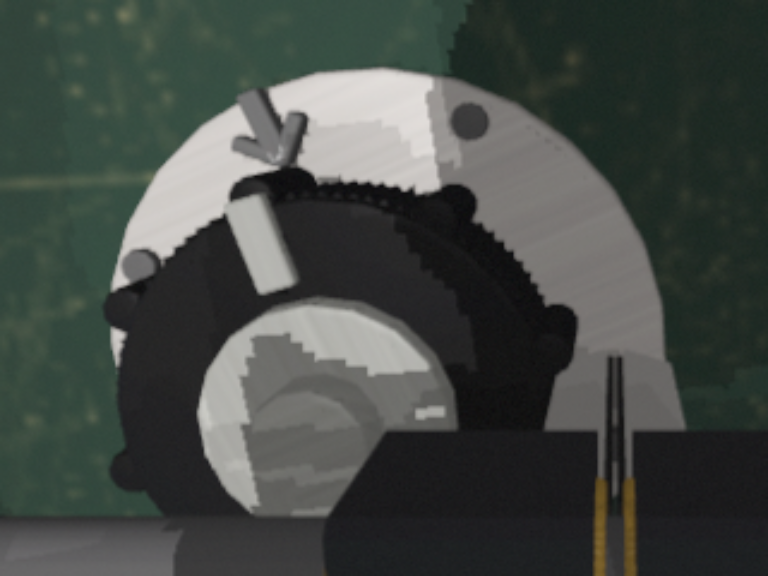

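The index bar runs from crop (246,200) to (277,288). The pointer tail is at (250,95) and its tip at (283,160). I compute the directions.

```bash
python3 - <<'E'
from h import *
w=snap('wrist')
f=lambda a,z:ray(w,a[0]/2.4+60,a[1]/2.4+120,z)[:2]
def ang(d):return np.degrees(np.arctan2(d[1],d[0]))%360
o,i=f((246,200),.056),f((277,288),.056);t,p=f((250,95),.015),f((282,160),.015)
print('bar',ang(o-i),np.hypot(*(o-i)),'ptr',ang(t-p),np.hypot(*(t-p)))
n=f((329,412),.058);print('neck c',n,'barctr',ang((o+i)/2-n),'ptr mid',ang((t+p)/2-n), 'A-based',ang((o+i)/2-A),ang((t+p)/2-A))
E
```

```text
bar 187.23358247747 0.01779491957082638 ptr 195.2745770668201 0.01626768774481294
neck c [ 0.5183569  -0.02303535] barctr 191.36174510413468 ptr mid 198.0768279348725 A-based 186.6178970834407 194.87698778143604
```

About 8° remain, with three estimates agreeing. I push it, back off, and move the arm aside for a clear top view.

Emit:
servo_tool(rows=[[0.07,-0.002,0,0,0,-0.33],[0.07,-0.002,0,0,0,-0.33],[0.07,-0.002,0,0,0,-0.33],[0.07,-0.002,0,0,0,-0.33],[0,0,0,0,0,0],[0,0,0,0,0,0]])

```text
time: 21.17
tcp_pos: [0.5214, 0.0328, 0.0328]
ee_rot: [-0.031, 3.14, 0.0]
wrist_force: [1.8, 5.3, 4.4]
gripper_width: 0.0002
finger_force: 3.0
```

```bash
python3 - <<'E'
from h import *
info()
E
```

```text
t21.17 [0.5214 0.0328 0.0328] yaz 91.1 zt [ 0.001  0.    -1.   ] q [-0.06  0.41 -0.15  2.08  0.1   0.65  1.31] F [1.8 5.3 4.4] r 0.0584 phi 90.3
```

Emit:
servo_tool(rows=[[-0.15,0,0,0,0,0],[0,0.3,0,0,0,0],[0,0.3,0,0,0,0],[0,0,-0.8,0,0,0],[0,0,-0.9,0,0,0],[0,0,-0.9,0,0,0],[0,0,-0.9,0,0,0],[0,0.9,-0.3,0,0,0],[0,0.9,0,0,0,0],[0,0.9,0,0,0,0],[0,0.9,0,0,0,0],[0,0.9,0,0,0,0],[0,0.9,0,0,0,0],[0,0.9,0,0,0,0],[0,0.9,0,0,0,0],[0,0.9,0,0,0,0],[0,0.9,0,0,0,0],[0,0,0,0,0,0]])

```text
time: 22.67
tcp_pos: [0.5166, 0.3269, 0.1461]
ee_rot: [0.042, -3.14, -0.003]
wrist_force: [-0.4, 0.3, 0.6]
gripper_width: 0.0006
finger_force: 0.0
```

```bash
python3 - <<'E'
from h import *
info()
t=snap('top','t8.png');cv2.imwrite('pics/t8c.png',cv2.resize(t['pixels'][180:300,240:400,::-1],None,fx=5,fy=5,interpolation=cv2.INTER_CUBIC))
E
```

```text
t22.67 [0.5166 0.3269 0.1461] yaz 91.5 zt [-0.001  0.002 -1.   ] q [-0.46  0.4  -0.27  1.8   0.12  0.97  0.82] F [-0.4  0.3  0.6] r 0.3526 phi 90.8
```

View pics/t8c.png

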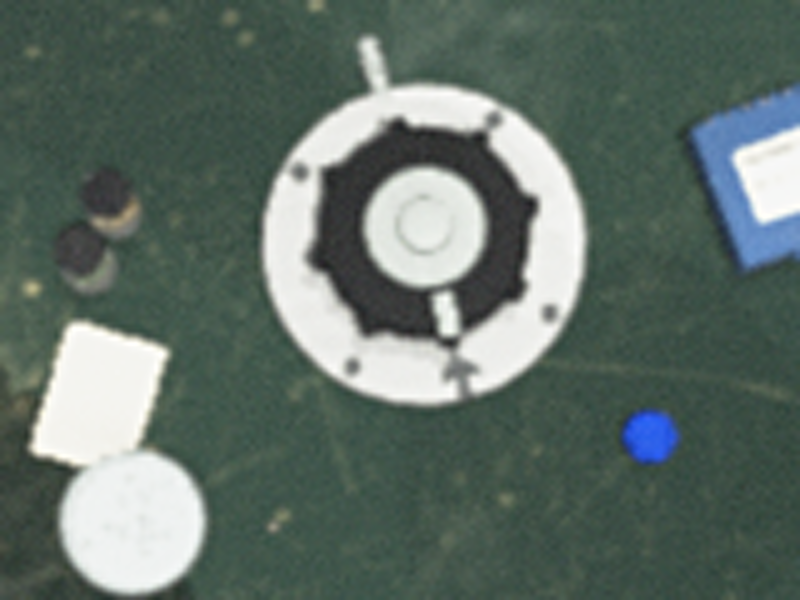

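The top view is clear. The index bar centre is at crop (446,316), in line with the pointer, whose tip is at (457,350) and tail at (466,397). The bystanders are in place. I check the angle numerically.

```bash
python3 - <<'E'
from h import *
t=snap('top');p=t['pixels'].astype(int)
# index bar: bright px inside collar ring; barb and pointer for holder yaw
def f(a,z):return ray(t,(a[0]+.0)/5+240,a[1]/5+180,z)[:2]
def ang(d):return (np.degrees(np.arctan2(d[1],d[0])))%360
v=f((425,224),.068);fl=f((424,245),.01);nk=f((426,228),.058)
print(v,fl,nk)
pts=[]
for y in range(234,252):
  for x in range(318,340):
    q=ray(t,x,y,.055)[:2]-(v+fl)/2; r=np.hypot(*q)
    if .030<r<.046 and p[y,x].min()>130 : pts.append(q)
pts=np.array(pts);print(len(pts),'index',ang(pts.mean(0)),pts.mean(0))
c=(v+fl)/2
print('idx eye',ang(f((446,316),.055)-c),'ptr tip',ang(f((457,350),.015)-c),'tail',ang(f((466,397),.015)-c),'barb',ang(c-f((368,42),.008)), 'screws',[ang(f(s,.014)-c)for s in[(300,172),(352,367),(549,313),(494,120)]])
E
```

```text
[ 0.52143025 -0.02508739] [ 0.52076327 -0.02538603] [ 0.5212224  -0.02564724]
31 index 194.58378225487283 [-0.03660686 -0.00952431]
idx eye 194.63247954749917 ptr tip 198.1443731625069 tail 196.26807482010508 barb 196.31652918930382 screws [np.float64(61.1159031967695), np.float64(151.34826332598954), np.float64(241.7260549232928), np.float64(331.68296067870733)]
```

The index is at 194.6° and the pointer at 196.5° (from the screws and barb), so they line up within about 2°. The measurement error is about 1°. The robot is clear, so I hand in.

```bash
python3 -c "
from plant import env
print(env.hand_in())"
```

```text
the job is handed in; nothing more can be done
None
```

The job is handed in at about 23 s: I pressed the vent plunger fully down first, then turned the collar anticlockwise to the pointer for the second time (about 2° short by camera), with the arm clear and nothing round the holder seen to have moved.

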